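Drive the brass plug out of its bore with the slim drift

TASK

Take the red-handled slim drift from the wooden rack and push it straight down through the bore of the drive-out stand, so that the brass plug in it comes out underneath and drops into the tray. Push until the drift's collar rests on top of the block, then let go and leave the drift standing there. Leave the yellow-handled thick drift, which does not fit the bore, standing in the rack.

Things in the scene. Friction and masses are not known exactly. Their poses are not given: they have to be found in the camera images.
- drive_stand: Drive-out stand bolted to the bench: aluminium block 80 x 124 mm, flat top 125 mm above the bench, underside 75 mm, on two blue side plates over a fixed galvanised tray (136 x 80 mm, 34 mm high). A vertical 26 mm bore goes right through the block's middle. Origin: on the bench under the bore, on its axis; z up, so the mouth of the bore is at (0, 0, 125 mm). Place and yaw vary.
- brass_plug: Solid brass plug, 24 mm across, 28 mm long, 0.09 kg, upright in the bore, its top about 7 mm below the mouth. Three spring balls in the bore wall hold it up; pushing it past them takes about 5 to 15 N, and some 30 mm farther down it falls into the tray. Origin: centre of its lower face; z along its axis, up at the start.
- slim_drift: Slim drift, RED round handle (30 mm across, z 80 to 138 mm), collar (50 mm across, z 70 to 80), steel rod (18 mm across, z 0 to 70, lowest 10 mm tapered to a 10 mm flat tip); 0.22 kg. Origin: centre of the tip; z up along the rod. Hangs upright by its collar in one of two holes, 96 mm apart, of a fixed wooden rack 76 x 180 mm, top 85 mm above the bench. Which hole varies.
- thick_drift: Thick drift, YELLOW handle, in the rack's other hole: same shape and length, but its rod is 30 mm across and does not enter the bore. Its top stands 153 mm above the bench: carry the slim one over or round it. Origin: centre of its lower end; z up.
Mind the look-alikes: they are no part of the job. Leave any purple look-alike of the thick_drift alone.

How it is judged:
By the outcome, as a careful person would: the job done as asked, in the order asked, and still so for the second after the job is handed in, with the robot touching nothing.
It also fails if it takes over 38 s, if anything falls off the work surface, if the arm or the gripper's body presses on something with over 40 N, if the wrist force passes 120 N, or if a joint passes its speed limit or range.

ROBOT

A 6-joint arm with a two-finger parallel gripper is mounted at the origin on a cart in front of the work surface, level with it; the furniture and walls round the work are solid. World frame = base frame: x ahead of the robot, y to its left, z up, the work surface at z = 0. Lengths are in m, angles in rad, forces in N, time in s.
With the tool pointing down it reaches from about 0.275 to 0.725 m from the base axis. Payload 5.6 kg.
Tool frame: the origin (TCP) lies midway between the tips of the shut fingers; the grasp point (between the pads) lies 19 mm behind it; z points along the fingers, y is the line along which they close (so a half turn about z gives the same grasp; the last joint's range is limited). The gripper opens to 85 mm and grips with 20 to 120 N. Pads are 22 mm wide; open, the fingers measure 114 mm over their backs; the gripper's body (76 mm by 85 mm) begins 54 mm behind the grasp point. The pads swing forward as they close: fully open they stand 13 mm farther back than shut.
Start: joints at [-0.924, 0.255, 0.108, 0, -1.424, -0.285], TCP at [0.195, -0.514, 0.231] pointing down, gripper open.
Joint ranges: [-2.95, 2.95], [-1.21, 1.97], [-1.09, 1.5], [-2.87, 1.71], [-2.94, -0.07], [-3.05, 3.05]. Speed limits (rad/s): [2.57, 2.57, 3.14, 3.14, 3.14, 3.14].

INTERFACE

Orientations are given as a rotation vector (axis times angle).
In Python, from station import readout, vision, job, models gives the robot as it stands. The module is installed in compiled form; this text tells all that it offers.
- The arm moves only by the tool send_rows, never from a script. Its argument "moves" is one flat list of numbers, 7 for each row, row after row: the shift along the world's x, y, z in m, then the turn, a rotation vector about the world's x, y, z in degrees, then the finger opening in m, from 0 to 0.0854. In form: [x, y, z, ax, ay, az, grip, x, y, z, ax, ay, az, grip, ...]. A call has 1 to 12 rows; each row shifts and turns the commanded pose from where the row before left it; what a row does not reach is not made up. A row lasts 1/10 s, in which the tool goes at most 50 mm and 8.59 degrees, less where a joint would pass 70% of its speed; a pose out of reach is approached as far as the arm can. A call is refused whole if a number of a shift passes 0.05 or a number of a turn 8.59, either way. A call with a gripper value outside its range is refused whole. The fingers move at their own pace and stop on an object; the grip force is fixed at half the most. Time passes only in rows, so rows that do not move let the fingers close. It gives the time, the measured TCP pose, the force and the opening at its end, in the units of the state.
- readout.state(): the state, without advancing time (a new reading comes with each control period).
- vision.capture(name): name is "scene" or "top" or "wrist"; returns a dict with "color" (420x560x3 uint8, blue, green, red), "fx", "fy", "cx", "cy" (pixels), "camera_from_world" (4x4, takes a point from world to camera coordinates). Camera axes: x right, y down, z forward; pixel columns grow to the right and rows downward; lengths in m; the calibration is good to about 2 mm. A picture is of the moment at which its call begins. There is no depth.
- job.hand_in(): hands the job in, once; it reports no verdict.
Trained networks look in a picture, given as the dict that the camera call returned (one of the last four; its "shot" number tells which), for a name from the list of things; names that differ only in an ending like _2 or _b are one class to them, and where a whole thing is asked for, a point or a joint stands for the part that bears it (a point fixed in the world has none). Each returns a list of dicts, best first, with "score" (0 to 1); they miss things now and then, are a little off and sometimes report something else, mostly with a low value. They report only what shows in the picture. A call takes as long as a camera call. They do not tell look-alikes from the thing itself.
- models.search_frame(picture, query): "xyz" ([x, y, z] in m, in world coordinates, good to about 4 mm: the middle of the surface that is visible of it).
- models.spot_point(picture, query): "xyz" ([x, y, z] in m, in world coordinates, good to about 4 mm: a listed point, or the origin of a listed thing).
The state is a dict: "t": time; "joint_positions": joint angles; "joint_velocities": joint speeds; "joint_efforts": joint torques, N m; "position": TCP position; "eef_rot": TCP orientation; "wrist_force": force on the tool from outside, world axes, zero at the start; "wrist_torque": the same for the moment, N m; "finger_gap": finger opening in m.
Only numpy, scipy, OpenCV 4.12 (cv2) and the standard library are available. Lean on these libraries where they do the work, as an engineer would, in place of code of your own. Each camera call takes 0.05 s, during which the arm holds its last target. There are 200 camera calls.

## Working session

There is one attempt and no reset: what is moved stays moved. The work goes in short steps, Python scripts to look and compute and a tool call to move; the robot and the scene stay as the last step left them, time stands still between calls to the robot, and variables do not carry over. Pictures are saved under pics/ and viewed, on a budget of 10 in all, crops included, one or two more only if the job needs it, and the job is handed in when it is done.

Besides the shell and the picture viewer there is one more tool, called after "Emit:" in YAML: its name, and indented under it one key for each argument. send_rows: Moves the arm, as the interface text tells. Its arguments: {"type":"object","properties":{"moves":{"type":"array","items":{"type":"number"}}},"required":["moves"]}

```bash
mkdir -p pics; cat > h.py <<'E'
import numpy as np, cv2
from station import readout, vision, job, models
def proj(p,P):
    c=p["camera_from_world"]@np.append(P,1); return np.array([p["fx"]*c[0]/c[2]+p["cx"],p["fy"]*c[1]/c[2]+p["cy"]])
def ray(p,uv,z):
    M=np.array(p["camera_from_world"]);R=M[:3,:3];o=-R.T@M[:3,3]
    d=R.T@np.array([(uv[0]-p["cx"])/p["fx"],(uv[1]-p["cy"])/p["fy"],1]); return o+d*(z-o[2])/d[2]
E
python3 - <<'E'
from h import *
s=readout.state();print(s["t"],s["position"],s["eef_rot"],s["finger_gap"],s["wrist_force"])
ps=[]
for n in("scene","top"):
    p=vision.capture(n);ps.append(p["color"])
    for q in("slim_drift","thick_drift","drive_stand","brass_plug"):
        for f in(models.search_frame,models.spot_point):
            print(n,q,f.__name__,[(np.round(d["xyz"],3).tolist(),round(d["score"],2),proj(p,d["xyz"]).round().tolist()) for d in f(p,q)[:3]])
cv2.imwrite("pics/a.png",ps[0]);cv2.imwrite("pics/b.png",ps[1])
print(readout.state()["t"])
E
```

```text
0.0 [ 0.19454699 -0.51391428  0.23038074] [ 5.65020556e-01 -3.08994986e+00 -2.94176793e-03] 0.08535488036815386 [-0.41349341 -0.36066792  0.52318391]
scene slim_drift call [([0.487, -0.15, 0.119], 0.81, [253.0, 205.0])]
scene slim_drift call [([0.478, -0.138, 0.016], 0.7, [254.0, 225.0])]
scene thick_drift call [([0.508, -0.393, 0.079], 0.78, [194.0, 296.0]), ([0.451, -0.236, 0.108], 0.73, [218.0, 225.0])]
scene thick_drift call [([0.498, -0.384, 0.001], 0.55, [198.0, 306.0])]
scene drive_stand call []
scene drive_stand call [([0.517, 0.068, 0.002], 0.68, [308.0, 186.0])]
scene brass_plug call []
scene brass_plug call [([0.52, 0.069, 0.092], 0.58, [312.0, 163.0])]
top slim_drift call [([0.477, -0.137, 0.096], 0.61, [292.0, 221.0])]
top slim_drift call [([0.479, -0.136, 0.017], 0.79, [290.0, 222.0])]
top thick_drift call [([0.493, -0.374, 0.089], 0.76, [391.0, 217.0]), ([0.513, 0.06, 0.125], 0.58, [207.0, 203.0]), ([0.447, -0.224, 0.095], 0.53, [329.0, 234.0])]
top thick_drift call [([0.495, -0.378, 0.0], 0.84, [383.0, 218.0]), ([0.448, -0.227, 0.013], 0.82, [326.0, 235.0])]
top drive_stand call [([0.514, 0.061, 0.126], 0.73, [206.0, 202.0])]
top drive_stand call [([0.519, 0.071, 0.004], 0.93, [211.0, 205.0])]
top brass_plug call [([0.516, 0.067, 0.12], 0.54, [204.0, 202.0])]
top brass_plug call [([0.515, 0.071, 0.09], 0.55, [205.0, 203.0]), ([0.479, -0.137, 0.017], 0.49, [291.0, 222.0])]
0.9
```

```bash
python3 - <<'E'
import cv2,numpy as np
a=cv2.imread("pics/a.png")[100:340,150:370];b=cv2.imread("pics/b.png")[150:290,160:430]
cv2.imwrite("pics/a2.png",cv2.resize(a,None,fx=2.5,fy=2.5,interpolation=2))
cv2.imwrite("pics/b2.png",cv2.resize(b,None,fx=2.96,fy=2.96,interpolation=2))
E
```

```text
(no output)
```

View pics/a2.png

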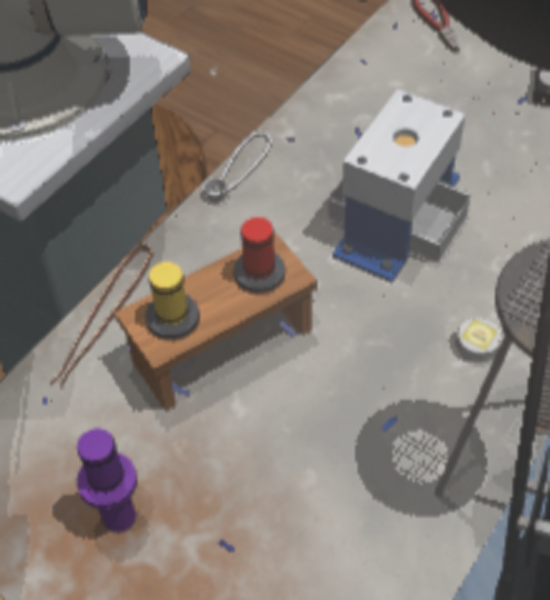

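View pics/b2.png

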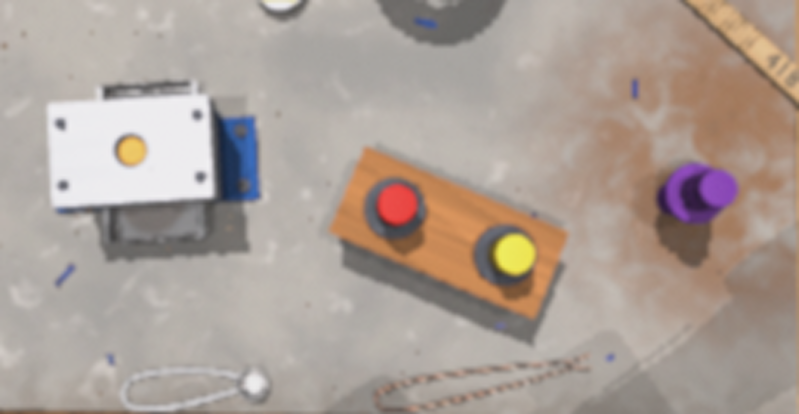

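The top view (crop px) shows three candidates: the red handle (398,205), the yellow (515,253), and the purple look-alike (717,187), which stands free on the bench. The slim drift is the red one in the rack, as the enlarged scene crop at (258,245) also shows. The bore with the brass plug is at (131,150). Next I measure these by colour.

```bash
python3 - <<'E'
from h import *
for n in("top","scene"):
    p=vision.capture(n);hsv=cv2.cvtColor(p["color"],cv2.COLOR_BGR2HSV)
    for name,lo,hi,box,z in(("red",(0,150,60),(8,255,255),(0,150,420,420),.153),("yel",(24,140,60),(34,255,255),(0,150,420,420),.153),("bore",(10,80,60),(23,255,255),None,.122)):
        m=cv2.inRange(hsv,lo,hi)
        if name=="red": m|=cv2.inRange(hsv,(172,150,60),(180,255,255))
        c0=proj(p,{"red":(.478,-.137,.13),"yel":(.448,-.227,.13),"bore":(.517,.069,.122)}[name])
        k,l,st,c=cv2.connectedComponentsWithStats(m)
        for i in range(1,k):
            if st[i,4]>15 and np.linalg.norm(c[i]-c0)<25: print(n,name,st[i],c[i].round(1),"z153",ray(p,c[i],z)[:2].round(4),"z.13",ray(p,c[i],.13)[:2].round(4))
    v=p["color"];g=cv2.cvtColor(v,cv2.COLOR_BGR2GRAY)
    # block top outline
    m=((hsv[...,1]<40)&(hsv[...,2]>195)).astype(np.uint8);k,l,st,c=cv2.connectedComponentsWithStats(m)
    i=l[tuple(np.round(proj(p,(.517-.025,.069,.125))).astype(int)[::-1])]
    if i:
        q=cv2.boxPoints(cv2.minAreaRect(np.argwhere(l==i)[:,::-1].astype(np.float32)));print(n,"block",st[i],[ray(p,x,.125)[:2].round(4).tolist() for x in q],ray(p,q.mean(0),.125).round(4))
print(readout.state()["t"])
E
```

```text
top red [288 213  13  13 140] [293.8 218.9] z153 [ 0.4788 -0.1391] z.13 [ 0.4801 -0.14  ]
top yel [326 229  15  14 153] [333.  235.6] z153 [ 0.4436 -0.2265] z.13 [ 0.444  -0.2296]
top bore [200 196   9  10  76] [203.9 200.5] z153 [0.5185 0.0669] z.13 [0.5178 0.0654]
top block [ 175  177   57   43 1805] [[0.5639, 0.1357], [0.5744, 0.0098], [0.4837, 0.0016], [0.4734, 0.1265]] [0.5237 0.0685 0.125 ]
scene red [247 188  12   9  81] [252.4 191.7] z153 [ 0.481  -0.1409] z.13 [ 0.4686 -0.1253]
scene yel [211 206  11   9  63] [215.6 209.7] z153 [ 0.4441 -0.2291] z.13 [ 0.4305 -0.2163]
scene bore [308 154   8   4  24] [311.8 155.6] z153 [0.519  0.0661] z.13 [0.5228 0.0587]
scene block [288 136  47  39 873] [[0.4843, 0.0057], [0.4678, 0.151], [0.5532, 0.1294], [0.5632, -0.0096]] [0.5181 0.0664 0.125 ]
1.0
```

Emit:
send_rows:
  moves: [0.0286, 0.0374, 0, 0, 0, 4.7, 0.085, 0.0286, 0.0374, 0, 0, 0, 4.7, 0.085, 0.0286, 0.0374, 0, 0, 0, 4.7, 0.085, 0.0286, 0.0374, 0, 0, 0, 4.7, 0.085, 0.0286, 0.0374, 0, 0, 0, 4.7, 0.085, 0.0286, 0.0374, 0, 0, 0, 4.7, 0.085, 0.0286, 0.0374, 0, 0, 0, 4.7, 0.085, 0.0286, 0.0374, 0, 0, 0, 4.7, 0.085, 0.0286, 0.0374, 0, 0, 0, 4.7, 0.085, 0.0286, 0.0374, 0, 0, 0, 4.7, 0.085, 0, 0, 0, 0, 0, 0, 0.085, 0, 0, 0, 0, 0, 0, 0.085]

```text
t: 2.2
position: [0.4811, -0.1395, 0.231]
eef_rot: [1.753, -2.607, -0.0]
wrist_force: [-0.1, 0.1, 1.6]
finger_gap: 0.0851
```

```bash
python3 - <<'E'
from h import *
from scipy.spatial.transform import Rotation as R
s=readout.state();print(s["t"],s["position"].round(4) if hasattr(s["position"],"round") else s["position"],R.from_rotvec(s["eef_rot"]).as_matrix().round(3).tolist())
p=vision.capture("wrist");cv2.imwrite("pics/w1.png",p["color"])
hsv=cv2.cvtColor(p["color"],cv2.COLOR_BGR2HSV)
for P in((.48,-.14,.153),(.444,-.228,.153)):print(proj(p,P))
m=cv2.inRange(hsv,(0,150,60),(8,255,255))|cv2.inRange(hsv,(172,150,60),(180,255,255))
k,l,st,c=cv2.connectedComponentsWithStats(m);i=1+np.argmax(st[1:,4]);print(st[i],c[i],ray(p,c[i],.153))
E
```

```text
2.2 [ 0.4811 -0.1395  0.231 ] [[-0.377, -0.926, -0.001], [-0.926, 0.377, -0.0], [0.0, 0.001, -1.0]]
[285.40098829 221.27268587]
[285.60660002  79.25583991]
[ 268  188   40   53 1627] [287.60602336 214.94345421] [ 0.47675812 -0.14377956  0.153     ]
```

View pics/w1.png

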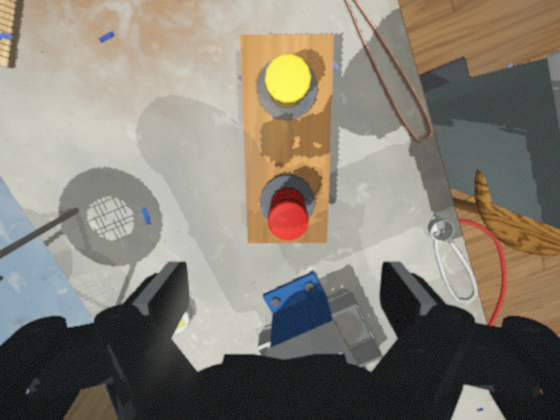

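The wrist view shows the red handle's top at (288,221), centred between the fingers. The yellow handle is at (288,79), clear of both fingers. I'm descending 124 mm with a −1.5 mm x trim, then closing.

Emit:
send_rows:
  moves: [-0.0015, 0, -0.031, 0, 0, 0, 0.085, 0, 0, -0.031, 0, 0, 0, 0.085, 0, 0, -0.031, 0, 0, 0, 0.085, 0, 0, -0.031, 0, 0, 0, 0.085, 0, 0, 0, 0, 0, 0, 0.085, 0, 0, 0, 0, 0, 0, 0.02, 0, 0, 0, 0, 0, 0, 0.02, 0, 0, 0, 0, 0, 0, 0.02, 0, 0, 0, 0, 0, 0, 0.02, 0, 0, 0, 0, 0, 0, 0.02, 0, 0, 0, 0, 0, 0, 0.02]

```text
t: 3.35
position: [0.4799, -0.1405, 0.1088]
eef_rot: [-1.75, 2.607, -0.003]
wrist_force: [-1.5, 1.1, 5.6]
finger_gap: 0.0285
```

Emit:
send_rows:
  moves: [0, 0, 0.02, 0, 0, 0, 0.02, 0, 0, 0.03, 0, 0, 0, 0.02, 0, 0, 0.03, 0, 0, 0, 0.02, 0, 0, 0.03, 0, 0, 0, 0.02, 0, 0, 0.03, 0, 0, 0, 0.02, 0, 0, 0.01, 0, 0, 0, 0.02, 0, 0, 0, 0, 0, 0, 0.02, 0, 0, 0, 0, 0, 0, 0.02]

```text
t: 4.15
position: [0.4785, -0.14, 0.2557]
eef_rot: [1.75, -2.608, -0.003]
wrist_force: [0.7, -0.0, -2.8]
finger_gap: 0.0288
```

```bash
python3 - <<'E'
from h import *
for n in("scene","top"):
    p=vision.capture(n);u,v=proj(p,(.48,-.14,.2)).astype(int);print(n,u,v)
    x=np.array([.48,-.14,0]);print([proj(p,x+(0,0,z)).round(1).tolist() for z in(.155,.225,.235,.293)])
    y0,x0=max(v-60,0),max(u-65,0)
    cv2.imwrite(f"pics/l_{n}.png",cv2.resize(p["color"][y0:v+60,x0:u+65],None,fx=5,fy=5,interpolation=2));print(x0,y0)
E
python3 -c "
import cv2,numpy as np
a=cv2.imread('pics/l_scene.png');cv2.imwrite('pics/l.png',a)"
```

```text
scene 251 177
[[252.3, 190.8], [250.9, 169.5], [250.7, 166.3], [249.4, 146.3]]
186 117
top 295 217
[[294.3, 218.3], [295.7, 216.4], [295.9, 216.1], [297.3, 214.2]]
230 157
```

View pics/l.png

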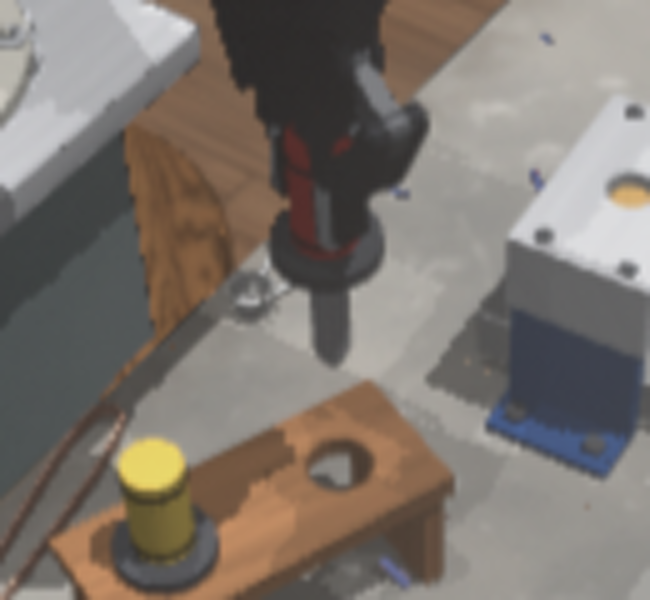

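The red drift hangs upright in the fingers, tip at crop (332,362), about 160 mm up as expected. The yellow drift is untouched in the rack. I'm carrying the red one over the bore.

Emit:
send_rows:
  moves: [0.008, 0.0414, 0, 0, 0, 0, 0.02, 0.008, 0.0414, 0, 0, 0, 0, 0.02, 0.008, 0.0414, 0, 0, 0, 0, 0.02, 0.008, 0.0414, 0, 0, 0, 0, 0.02, 0.008, 0.0414, 0, 0, 0, 0, 0.02, 0, 0, -0.01, 0, 0, 0, 0.02, 0, 0, -0.01, 0, 0, 0, 0.02, 0, 0, 0, 0, 0, 0, 0.02, 0, 0, 0, 0, 0, 0, 0.02]

```text
t: 5.15
position: [0.5188, 0.0654, 0.2369]
eef_rot: [1.748, -2.609, 0.0]
wrist_force: [-0.8, -0.3, -2.1]
finger_gap: 0.0287
```

```bash
python3 - <<'E'
from h import *
s=readout.state();t=np.array(s["position"]);print(t)
tz=t[2]-.0938
p=vision.capture("scene");print("tip",proj(p,(t[0],t[1],tz)),"bore@.125",proj(p,(.5185,.067,.125)))
for d in((.01,0,0),(0,.01,0),(0,0,.01)): print(d,(proj(p,np.array((t[0],t[1],tz))+d)-proj(p,(t[0],t[1],tz))).round(2))
u,v=proj(p,(.5185,.067,.14)).astype(int);print(u-40,v-36)
cv2.imwrite("pics/n_s.png",cv2.resize(p["color"][v-36:v+36,u-40:u+40],None,fx=8,fy=8,interpolation=2))
p=vision.capture("wrist");print("tip",proj(p,(t[0],t[1],tz)),"bore",proj(p,(.5185,.067,.125)))
cv2.imwrite("pics/n_w.png",p["color"])
E
```

```text
[0.5188477  0.06543324 0.23686812]
tip [312.13421288 149.74055971] bore@.125 [311.82638964 154.467591  ]
(0.01, 0, 0) [3.39 1.53]
(0, 0.01, 0) [ 1.99 -2.24]
(0, 0, 0.01) [ 0.28 -2.9 ]
272 114
tip [284.67493771 215.88064178] bore [285.76330426 211.40119487]
```

View pics/n_s.png

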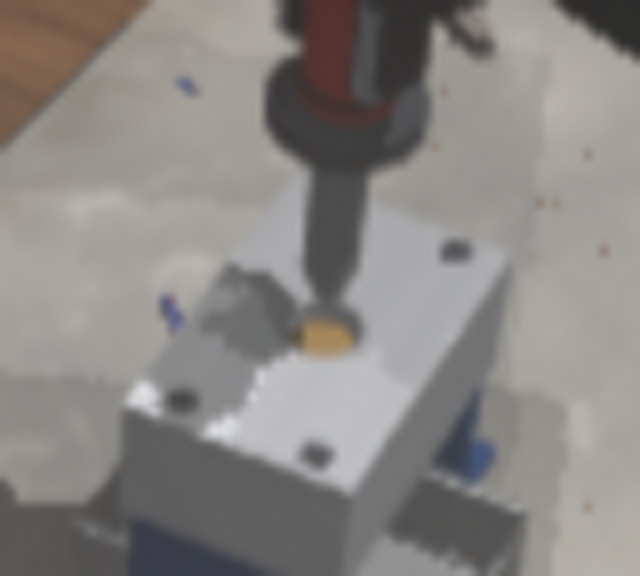

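The tip, at crop (326,295), is right over the bore, centred near (328,330). They line up within about 1.5 mm. I'm trimming +1.5 mm y and +0.5 mm x, then entering the mouth slowly.

Emit:
send_rows:
  moves: [0.0005, 0.0015, 0, 0, 0, 0, 0.02, 0, 0, -0.008, 0, 0, 0, 0.02, 0, 0, -0.006, 0, 0, 0, 0.02, 0, 0, -0.006, 0, 0, 0, 0.02, 0, 0, 0, 0, 0, 0, 0.02, 0, 0, 0, 0, 0, 0, 0.02]

```text
t: 5.85
position: [0.5197, 0.068, 0.2171]
eef_rot: [1.75, -2.608, 0.0]
wrist_force: [0.8, -0.7, -2.1]
finger_gap: 0.0287
```

```bash
python3 - <<'E'
from h import *
s=readout.state();t=np.array(s["position"]);print(t)
p=vision.capture("scene")
cv2.imwrite("pics/n_s2.png",cv2.resize(p["color"][114:186,272:352],None,fx=8,fy=8,interpolation=2))
E
```

```text
[0.51965593 0.06803536 0.21712374]
```

View pics/n_s2.png

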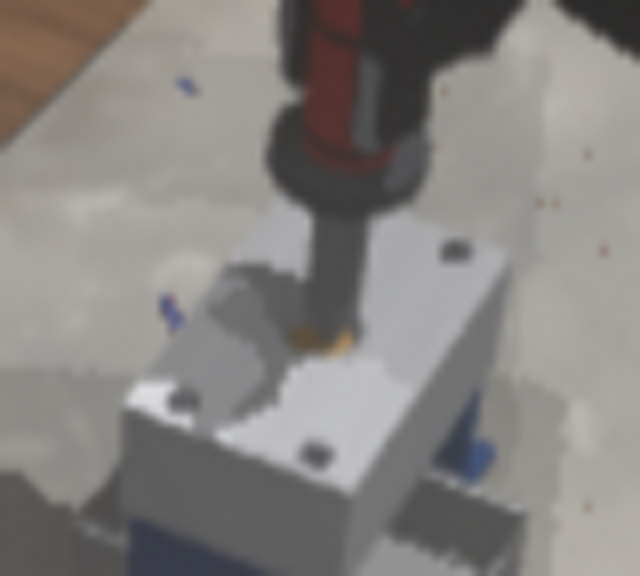

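The tip is in the mouth with brass visible on both sides of it, rod centre about (335,330) against bore centre (327,330). I'm trimming −1 mm in x and y, then pushing.

Emit:
send_rows:
  moves: [-0.001, -0.001, 0, 0, 0, 0, 0.02, 0, 0, -0.004, 0, 0, 0, 0.02, 0, 0, -0.004, 0, 0, 0, 0.02, 0, 0, -0.004, 0, 0, 0, 0.02, 0, 0, -0.004, 0, 0, 0, 0.02, 0, 0, 0, 0, 0, 0, 0.02]

```text
t: 6.5
position: [0.5195, 0.0671, 0.2024]
eef_rot: [-1.75, 2.606, -0.002]
wrist_force: [0.8, -0.8, 1.5]
finger_gap: 0.0285
```

Emit:
send_rows:
  moves: [0, 0, -0.006, 0, 0, 0, 0.02, 0, 0, -0.006, 0, 0, 0, 0.02, 0, 0, -0.006, 0, 0, 0, 0.02, 0, 0, -0.006, 0, 0, 0, 0.02, 0, 0, -0.006, 0, 0, 0, 0.02, 0, 0, 0, 0, 0, 0, 0.02]

```text
t: 7.1
position: [0.5176, 0.0669, 0.1693]
eef_rot: [1.748, -2.606, -0.002]
wrist_force: [1.1, -0.0, -2.7]
finger_gap: 0.0286
```

Emit:
send_rows:
  moves: [0, 0, -0.006, 0, 0, 0, 0.02, 0, 0, -0.005, 0, 0, 0, 0.02, 0, 0, -0.004, 0, 0, 0, 0.02, 0, 0, -0.002, 0, 0, 0, 0.02, 0, 0, 0, 0, 0, 0, 0.02, 0, 0, 0, 0, 0, 0, 0.02]

```text
t: 7.7
position: [0.5188, 0.0671, 0.1544]
eef_rot: [-1.751, 2.608, -0.0]
wrist_force: [0.2, -0.4, -2.3]
finger_gap: 0.0286
```

Emit:
send_rows:
  moves: [0, 0, -0.002, 0, 0, 0, 0.02, 0, 0, -0.0015, 0, 0, 0, 0.02, 0, 0, -0.001, 0, 0, 0, 0.02, 0, 0, 0, 0, 0, 0, 0.02]

```text
t: 8.1
position: [0.5186, 0.0671, 0.1496]
eef_rot: [1.75, -2.608, -0.0]
wrist_force: [-0.2, 0.8, -2.6]
finger_gap: 0.0286
```

Emit:
send_rows:
  moves: [0, 0, -0.001, 0, 0, 0, 0.02, 0, 0, -0.001, 0, 0, 0, 0.02, 0, 0, 0, 0, 0, 0, 0.02]

```text
t: 8.4
position: [0.5188, 0.0671, 0.1488]
eef_rot: [-1.75, 2.608, -0.001]
wrist_force: [-4.1, 0.1, 5.1]
finger_gap: 0.0284
```

Emit:
send_rows:
  moves: [0, 0, -0.0005, 0, 0, 0, 0.02, 0, 0, 0, 0, 0, 0, 0.02]

```text
t: 8.6
position: [0.5188, 0.0671, 0.1488]
eef_rot: [-1.75, 2.607, -0.001]
wrist_force: [-5.7, 0.1, 7.8]
finger_gap: 0.0288
```

```bash
python3 - <<'E'
from h import *
p=vision.capture("scene")
a=p["color"][114:214,272:352]
cv2.imwrite("pics/n_s3.png",cv2.resize(a,None,fx=6,fy=6,interpolation=2))
E
```

```text
(no output)
```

View pics/n_s3.png

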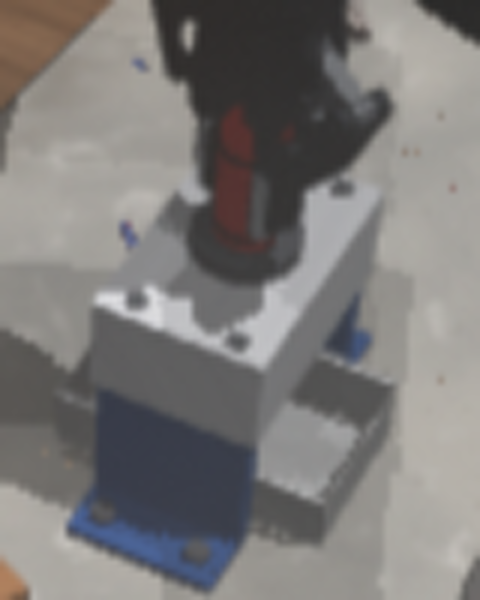

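The collar sits on the block, at crop (245,250), and the force shows contact. I'm releasing and going up.

Emit:
send_rows:
  moves: [0, 0, 0, 0, 0, 0, 0.05, 0, 0, 0, 0, 0, 0, 0.085, 0, 0, 0, 0, 0, 0, 0.085, 0, 0, 0, 0, 0, 0, 0.085, 0, 0, 0, 0, 0, 0, 0.085, 0, 0, 0.02, 0, 0, 0, 0.085, 0, 0, 0.03, 0, 0, 0, 0.085, 0, 0, 0.03, 0, 0, 0, 0.085, 0, 0, 0.03, 0, 0, 0, 0.085, 0, 0, 0.03, 0, 0, 0, 0.085, 0, 0, 0, 0, 0, 0, 0.085]

```text
t: 9.75
position: [0.5206, 0.0671, 0.2919]
eef_rot: [-1.746, 2.602, -0.005]
wrist_force: [-0.0, 0.3, 0.2]
finger_gap: 0.0848
```

Emit:
send_rows:
  moves: [-0.03, -0.03, 0, 0, 0, 0, 0.085, -0.03, -0.03, 0, 0, 0, 0, 0.085, -0.03, -0.03, 0, 0, 0, 0, 0.085, -0.03, -0.03, 0, 0, 0, 0, 0.085, 0, 0, 0, 0, 0, 0, 0.085, 0, 0, 0, 0, 0, 0, 0.085]

```text
t: 10.35
position: [0.3982, -0.0533, 0.2874]
eef_rot: [-1.748, 2.609, -0.0]
wrist_force: [0.2, 0.7, -0.2]
finger_gap: 0.0848
```

```bash
python3 - <<'E'
from h import *
im=[]
for n in("scene","top"):
    p=vision.capture(n)
    for q in("brass_plug","slim_drift","thick_drift"): print(n,q,[(np.round(d["xyz"],3).tolist(),round(d["score"],2)) for d in models.spot_point(p,q)[:3]])
    print("collar/top exp",proj(p,(.5185,.067,.125)).round(1),proj(p,(.5185,.067,.193)).round(1))
    c=(120,200,200,350) if n=="scene" else (170,260,150,300)
    im.append(cv2.resize(p["color"][c[0]:c[1],c[2]:c[3]],(600,int(4*(c[1]-c[0]))),interpolation=2)[:300])
cv2.imwrite("pics/f.png",np.vstack(im)[:600])
E
```

```text
scene brass_plug [([0.516, 0.069, 0.0], 0.5)]
scene slim_drift [([0.521, 0.07, 0.058], 0.94)]
scene thick_drift [([0.443, -0.225, 0.02], 0.89), ([0.499, -0.383, -0.002], 0.78)]
collar/top exp [311.8 154.5] [313.8 134.4]
top brass_plug []
top slim_drift [([0.522, 0.07, 0.055], 0.56)]
top thick_drift [([0.496, -0.385, 0.003], 0.6)]
collar/top exp [203.7 200.4] [197.7 197.1]
```

View pics/f.png

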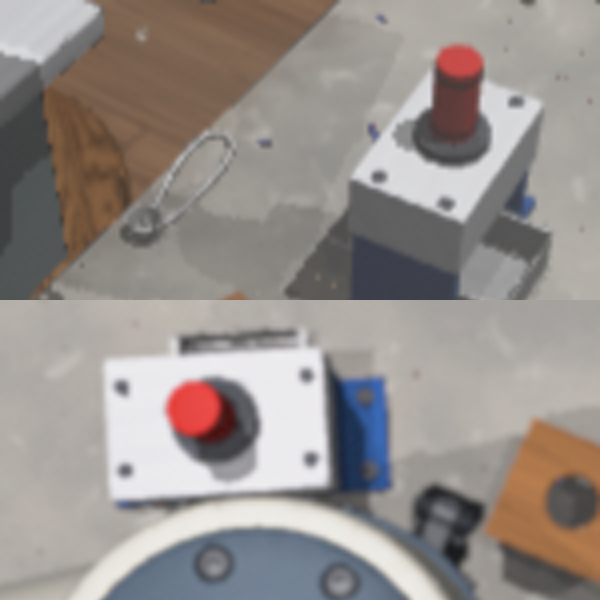

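```bash
python3 - <<'E'
from h import *
for n in("scene","wrist"):
    p=vision.capture(n);m=cv2.inRange(cv2.cvtColor(p["color"],cv2.COLOR_BGR2HSV),(12,90,40),(26,255,255))
    u,v=proj(p,(.5185,.067,.02));print(n,u,v)
    k,l,st,c=cv2.connectedComponentsWithStats(m)
    for i in range(1,k):
        if st[i,4]>3 and np.hypot(*(c[i]-(u,v)))<60: print(st[i],ray(p,c[i],.02)[:2].round(3))
    cv2.imwrite(f"pics/g_{n}.png",p["color"])
a=cv2.imread("pics/g_scene.png")[120:220,270:350];b=cv2.imread("pics/g_wrist.png")
cv2.imwrite("pics/g.png",np.hstack([cv2.resize(a,(336,420),interpolation=2),b[:,:460]]))
E
```

```text
scene 309.14134272990975 181.79874609362702
wrist 238.05625999168853 288.6514020801295
```

View pics/g.png

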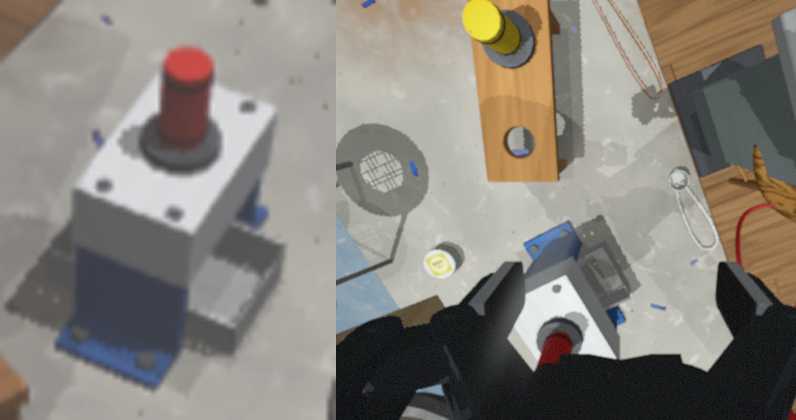

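The drift stands seated and the yellow one is in the rack. The block hides the plug, so I'll take one low, tilted wrist look beneath it.

```bash
python3 - <<'E'
from h import *
from scipy.spatial.transform import Rotation as R
p=vision.capture("wrist");M=np.array(p["camera_from_world"]);Rc=M[:3,:3];c=-Rc.T@M[:3,3]
s=readout.state();t=np.array(s["position"]);print(s["t"],t,"cam",c,"look",Rc[2],p["fx"])
for ang in(30,40,48):
  for sh in((0,0,0),(0,.06,0),(0,.06,-.08),(-.03,.1,-.08),(-.05,.06,-.1)):
    Q=R.from_euler("y",-ang,degrees=True).as_matrix();T=t+sh;cc=T+Q@(c-t);P=np.array((.5185,.067,.025))
    v=Rc@Q.T@(P-cc);uv=(p["fx"]*v[0]/v[2]+p["cx"],p["fy"]*v[1]/v[2]+p["cy"])
    d=P-cc;f=.04/d[0] ;print(ang,sh,"cam",cc.round(3),"uv",np.round(uv),"z at x=.4785:",round(P[2]-d[2]*f,3))
E
```

```text
10.9 [ 0.39883698 -0.05272791  0.28716287] cam [ 0.37325316 -0.1155623   0.43021266] look [ 0.10012876  0.24277811 -0.96490052] 321.4508093420714
30 (0, 0, 0) cam [ 0.305 -0.116  0.398] uv [334. 247.] z at x=.4785: 0.095
30 (0, 0.06, 0) cam [ 0.305 -0.056  0.398] uv [319. 209.] z at x=.4785: 0.095
30 (0, 0.06, -0.08) cam [ 0.305 -0.056  0.318] uv [294. 236.] z at x=.4785: 0.08
30 (-0.03, 0.1, -0.08) cam [ 0.275 -0.016  0.318] uv [261. 211.] z at x=.4785: 0.073
30 (-0.05, 0.06, -0.1) cam [ 0.255 -0.056  0.298] uv [253. 250.] z at x=.4785: 0.067
40 (0, 0, 0) cam [ 0.287 -0.116  0.38 ] uv [368. 236.] z at x=.4785: 0.086
40 (0, 0.06, 0) cam [ 0.287 -0.056  0.38 ] uv [354. 197.] z at x=.4785: 0.086
40 (0, 0.06, -0.08) cam [ 0.287 -0.056  0.3  ] uv [324. 225.] z at x=.4785: 0.073
40 (-0.03, 0.1, -0.08) cam [ 0.257 -0.016  0.3  ] uv [292. 198.] z at x=.4785: 0.067
40 (-0.05, 0.06, -0.1) cam [ 0.237 -0.056  0.28 ] uv [283. 236.] z at x=.4785: 0.061
48 (0, 0, 0) cam [ 0.275 -0.116  0.364] uv [398. 229.] z at x=.4785: 0.081
48 (0, 0.06, 0) cam [ 0.275 -0.056  0.364] uv [384. 189.] z at x=.4785: 0.081
48 (0, 0.06, -0.08) cam [ 0.275 -0.056  0.284] uv [349. 217.] z at x=.4785: 0.068
48 (-0.03, 0.1, -0.08) cam [ 0.245 -0.016  0.284] uv [318. 188.] z at x=.4785: 0.063
48 (-0.05, 0.06, -0.1) cam [ 0.225 -0.056  0.264] uv [308. 226.] z at x=.4785: 0.058
```

Emit:
send_rows:
  moves: [-0.005, 0.006, -0.01, 0, -4, 0, 0.085, -0.005, 0.006, -0.01, 0, -4, 0, 0.085, -0.005, 0.006, -0.01, 0, -4, 0, 0.085, -0.005, 0.006, -0.01, 0, -4, 0, 0.085, -0.005, 0.006, -0.01, 0, -4, 0, 0.085, -0.005, 0.006, -0.01, 0, -4, 0, 0.085, -0.005, 0.006, -0.01, 0, -4, 0, 0.085, -0.005, 0.006, -0.01, 0, -4, 0, 0.085, -0.005, 0.006, -0.01, 0, -4, 0, 0.085, -0.005, 0.006, -0.01, 0, -4, 0, 0.085, 0, 0, 0, 0, 0, 0, 0.085]

```text
t: 12.0
position: [0.3541, 0.0099, 0.2111]
eef_rot: [-1.42, 2.095, -0.487]
wrist_force: [0.2, 0.3, -0.2]
finger_gap: 0.0852
```

```bash
python3 - <<'E'
from h import *
p=vision.capture("wrist");print(readout.state()["t"],proj(p,(.5185,.067,.025)),[(np.round(d["xyz"],3).tolist(),round(d["score"],2)) for d in models.spot_point(p,"brass_plug")])
cv2.imwrite("pics/u.png",p["color"])
E
```

```text
12.05 [292.21926535 224.03953532] [([0.517, 0.076, -0.0], 0.69)]
```

View pics/u.png

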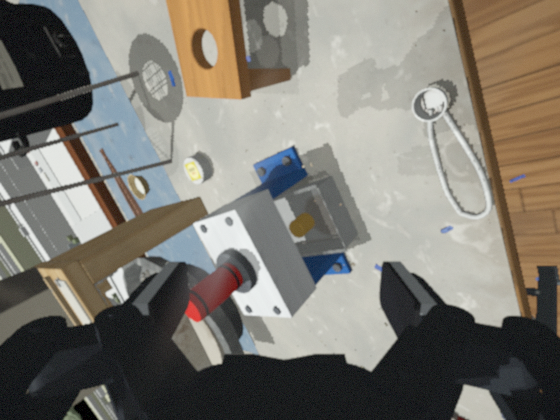

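The tilted wrist view shows the brass plug in the tray at (303,224). The red drift is seated on the block at (225,285), and the gripper touches nothing. I'm handing in.

```bash
python3 - <<'E'
from h import *
print(job.hand_in(),readout.state()["t"])
E
```

```text
the job is handed in; nothing more can be done
the job is handed in; nothing more can be done
```

I drove the brass plug out with the red slim drift, let go with its collar on the block, and handed the job in at about 12 s of the 38 s allowed.

**Last checks**
- **Plug:** A tilted wrist view shows it lying in the tray, and the network places it there too, at about (0.517, 0.076, 0.000).
- **Slim drift:** It stands upright with its collar on the block. The estimated tip height is 55–58 mm, against 55 mm when fully seated.
- **Thick drift and look-alike:** The yellow drift is still in the rack, and I never went near the purple look-alike.
- **Forces:** The wrist force never read more than about 10 N at the end of a move; forces between those readings were not recorded.

**Disagreements:** The camera estimates of the drift and the bore differed by about 2 mm, which the bore's clearance took up. One top-view check missed the plug, which the block hid. The last top-view check also missed the yellow drift, but the scene and wrist pictures showed it in the rack.

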